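Pop a tin out of the dispenser and trap it

TASK

With one finger press the wide key beside the chute of the tin dispenser all the way down, so that the sprung pusher pops the tin out, and with the other finger standing in the chute ahead of the tin stop it before it slides away down the chute. Finish while holding it like that: key still held down, tin standing in the chute pushed up against that finger. Do not lift or tip the tin, and leave the things standing around alone.

Things in the scene. Friction and masses are not known exactly. Their poses are not given: they have to be found in the camera images.
- dispenser: white tin dispenser fixed on the worktop, 262 mm long. Origin on the worktop under the gate, mid-chute. -x points down the chute to its open end (roughly towards the robot), +x to the tin and, behind it, the spring housing (x 93 to 143 mm, 84 mm high); z up. Chute floor level and slippery, 24 mm above the worktop, 79 mm wide; side walls 5 mm thick, tops 51 mm above the worktop
- gate (a point): middle of the gate, at chute floor height: a steel bar across the chute (6 mm thick along it) that stands 10 mm above the floor and holds the tin back. One piece with the key, it sinks into the floor with it. Then the pusher (4.5 N, 60 mm stroke) drives the tin to -x at 0.3 to 0.6 m/s
- outlet (a point): middle of the chute's open end, at floor height, 117 mm ahead (-x) of the dispenser's origin. An unstopped tin slides on towards this end, often off it; more than 70 mm from its start counts as slid away. Stopped after 5 to 60 mm, it is pressed by the pusher against what stops it, with 3 to 4.5 N
- tin: squat food tin, 75 mm diameter, 58 mm tall, about 0.25 kg, loose, upright in the chute between gate and pusher. Origin at the centre of its underside, on the chute floor. At the start its axis is at x = +36 mm of the dispenser, its front at the gate; it nearly fills the chute's width
- key_top (a point): centre of the top of the grey key: a flat cap, 62 mm along the chute by 34 mm across, on the dispenser's -y side, 36 mm ahead (-x) of the dispenser's origin and 64 mm to -y of mid-chute. Its top is 56 mm above the worktop when up and 40 mm when fully down, so 16 mm above the chute floor (tin top: 58 mm above it)
- key (a joint): travel of the key, m: 0 up, 0.016 fully down; springs back when let go. 3 N to start it, 5 N at the bottom, plus up to 4 N of friction while the tin leans on the gate. The gate is below the chute floor from 0.010 on
- salt_shaker: bystander: glass salt shaker with grey cap, 44 mm wide, 90 mm tall, stands beside the dispenser on the key side; origin under its centre
- jam_jar: bystander: jam jar with pale lid, 65 mm wide, 94 mm tall, stands beside the dispenser on the side away from the key; origin under its centre
- spice_jar: bystander: small spice jar, 42 mm wide, 99 mm tall, stands beside the dispenser on the key side; origin under its centre
- mug: bystander: white mug, 78 x 110 x 97 mm, stands to the left of the dispenser; origin under its centre
- butter: bystander: pack of butter, 73 x 102 x 37 mm, lies to the right of the dispenser; origin under its centre
There are look-alikes about, which are no part of the job. Leave any purple or turquoise look-alike of the tin alone.

How it is judged (in metres and radians):
At the end, for the whole second after the job is handed in: The key is held at least 11 mm down; the tin has popped 5 to 65 mm out of its place, stands upright (within 0.15 rad) on the chute floor at rest, and presses on a finger with more than 0.5 N (value of joint key above 0.011 m and x of tin in the frame of dispenser between -0.029 and 0.031 m and z of tin in the frame of dispenser between 0.018 and 0.03 m and angle between tin's own z axis and vertical below 0.15 rad and contact force between the fingers and tin above 0.5 N and linear speed of tin below 0.02 m/s); the arm keeps its last pose, push and grip.
It fails at once if the tin slid away: more than 70 mm down the chute from its place (x of tin in the frame of dispenser below -0.034 m).
It fails at once if the tin was lifted more than 12 mm off the chute floor (z of tin in the frame of dispenser above 0.036 m).
It fails at once if the tin was tipped (angle between tin's own z axis and vertical above 0.35 rad).
It fails at once if a bystander was moved more than 30 mm (distance of any of salt_shaker, jam_jar, spice_jar, mug, butter from where it was at the start of the episode above 0.03 m).
It also fails if it takes over 27 s, if anything falls off the work surface, if the arm or the gripper's body presses on something with over 40 N, if the wrist force passes 120 N, or if a joint passes its speed limit or range.

ROBOT

A 6-joint arm with a two-finger parallel gripper is mounted at the origin on a cart in front of the work surface, level with it; the furniture and walls round the work are solid. World frame = base frame: x ahead of the robot, y to its left, z up, the work surface at z = 0. Lengths are in mm, angles in degrees, forces in N, time in s.
With the tool pointing down it reaches from about 425 to 1125 mm from the base axis. Payload 14.9 kg.
Tool frame: the origin (TCP) lies at the very end of the fingers, on their centre line; the grasp point (between the pads) lies 19 mm behind it (ctrl.hold_point_z is the distance from the TCP to the grasp point, in mm); z points along the fingers, y is the line along which they close (so a half turn about z gives the same grasp; the last joint's range is limited). The gripper opens to 91 mm and grips with 3 to 60 N. Pads are 32 mm wide; open, the fingers measure 118 mm over their backs; the gripper's body (76 mm by 178 mm) begins 60 mm behind the grasp point.
Start: joints at [-69.46, 21.709, 99.362, -0, 58.929, -1.908], TCP at [267.294, -646.971, 213.932] pointing down, gripper open.
Joint ranges: [-158.91, 158.91], [-42.39, 125.64], [0.06, 152.35], [-60.88, 240.88], [17.5, 164.5], [-176.32, 176.32]. Speed limits (degrees/s): [108.29, 108.29, 136.94, 180, 180, 180].

INTERFACE

Orientations are given as [roll, pitch, yaw] about the fixed x, y, z axes, in that order (R = Rz(yaw) Ry(pitch) Rx(roll)).
In Python, from rig import ctrl gives the robot as it stands. Calls block until the motion is done:
- ctrl.move_to(position, orientation): joint-space move of the TCP to a pose.
- ctrl.servo_line(position, attitude=None, max_speed=150, stop_force=None): straight line of the TCP; attitude=None keeps the orientation; max_speed is the mean speed in mm/s. With stop_force (N) it stops when the force on the tool has changed by that much, and returns True; else False.
- ctrl.move_joints(angles): joint-space move.
- ctrl.release() and ctrl.close(grip_force=None): open the fingers fully, or close them until they stop; grip_force is the grip in N (None keeps the last).
- ctrl.wait(seconds).
- ctrl.inverse_kinematics(position, orientation): joint angles nearest the present ones, or None.
- ctrl.get_image(name): name is "scene" or "top"; returns the picture (420x560x3 uint8, red, green, blue); there is no depth.
- ctrl.camera_info(name): a dict with "camera_matrix" (3x3 intrinsics, pixels), "world_to_cam" (4x4, takes a point from world to camera coordinates). Camera axes: x right, y down, z forward; pixel columns grow to the right and rows downward; lengths in mm; the calibration is good to about 2 mm. A picture is of the moment at which its call begins. camera_info takes no time and is no camera call.
A pose or a line that the arm cannot do raises ctrl.IKError and nothing moves.
- ctrl.hand_in(): hands the job in; it is judged then, once.
Readings, each from a call of its own:
- ctrl.current_clock(): time.
- ctrl.current_joints(): joint angles.
- ctrl.current_qd(): joint speeds.
- ctrl.current_joint_efforts(): joint torques, N m.
- ctrl.current_position(): TCP position.
- ctrl.current_tool_rot(): TCP orientation.
- ctrl.current_ft_force(): force on the tool from outside, world axes, zero at the start.
- ctrl.current_wrist_torque(): the same for the moment, N m.
- ctrl.current_width(): finger opening in mm.
- ctrl.current_gripper_force(): force on a finger pad.
Only numpy, scipy, OpenCV 4.12 (cv2) and the standard library are available. Lean on these libraries where they do the work, as an engineer would, in place of code of your own. Each camera call takes 0.05 s, during which the arm holds its last target. There are 200 camera calls.

## Working session

There is one attempt and no reset: what is moved stays moved. The work goes in short steps, each a Python script; the robot and the scene stay as the last script left them, time stands still between calls to the robot, and variables do not carry over. Pictures are saved under pics/ and viewed, at most 10 in all, crops included, and the job is handed in when it is done.

```bash
mkdir -p pics
python3 - <<'E'
from rig import ctrl
import cv2,numpy as np
for n in("scene","top"):
    im=ctrl.get_image(n);cv2.imwrite(f"pics/{n}0.png",im[:,:,::-1]);np.save(f"pics/{n}0.npy",im)
    c=ctrl.camera_info(n);M=np.array(c["world_to_cam"]);print(n,np.round(c["camera_matrix"],1).tolist(),np.round(M,3).tolist(),(-M[:3,:3].T@M[:3,3]).round())
print(ctrl.current_clock(),ctrl.current_tool_rot(),ctrl.current_width())
E
```

```text
scene [[407.0, 0.0, 275.2], [0.0, 407.0, 215.0], [0.0, 0.0, 1.0]] [[-0.521, -0.854, -0.006, 283.821], [-0.447, 0.279, -0.85, 361.578], [0.727, -0.44, -0.527, 819.035], [0.0, 0.0, 0.0, 1.0]] [-286.  501.  741.]
top [[447.3, 0.0, 274.1], [0.0, 447.3, 213.4], [0.0, 0.0, 1.0]] [[0.007, -1.0, -0.004, -42.163], [-0.994, -0.006, -0.105, 618.755], [0.105, 0.005, -0.994, 1521.019], [0.0, 0.0, 0.0, 1.0]] [ 456.  -46. 1577.]
0.1 [-1.79945599e+02 -1.81603039e-03  2.24486632e+01] 90.89918343849592
```

View pics/scene0.png

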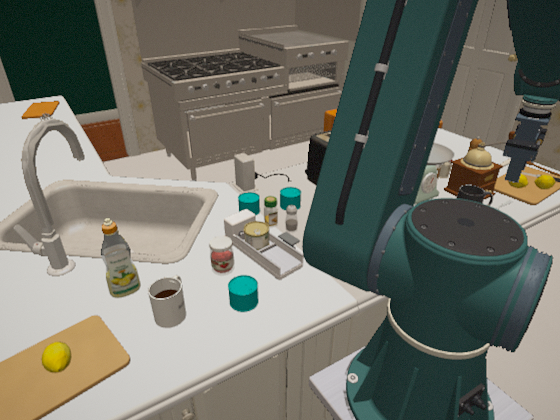

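View pics/top0.png

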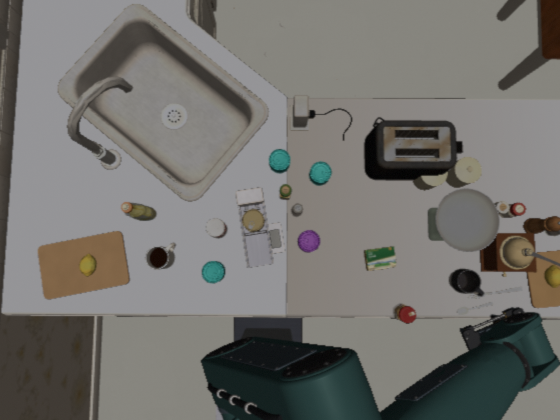

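The top view shows the dispenser at about (255,228): housing (250,197), tin (254,220), key (277,238) and outlet (259,266). The salt shaker is at (297,209), the spice jar at (286,191) and the jam jar at (215,228). I'll zoom in on both views.

Run:
```python
import cv2,numpy as np
a=cv2.imread("pics/top0.png")[175:280,200:330];b=cv2.imread("pics/scene0.png")[190:290,205:335]
cv2.imwrite("pics/ct.png",cv2.resize(a,None,fx=6,fy=5.7,interpolation=cv2.INTER_CUBIC)[:600,:800]) if 0 else cv2.imwrite("pics/ct.png",cv2.resize(a,None,fx=5.5,fy=5.5,interpolation=cv2.INTER_CUBIC))
cv2.imwrite("pics/cs.png",cv2.resize(b,None,fx=5.5,fy=5.5,interpolation=cv2.INTER_CUBIC))
```

```text
(no output)
```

View pics/ct.png

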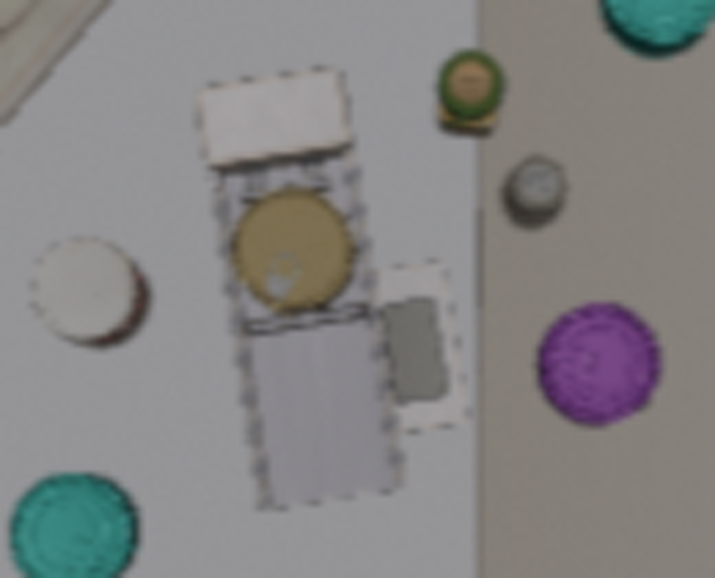

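View pics/cs.png

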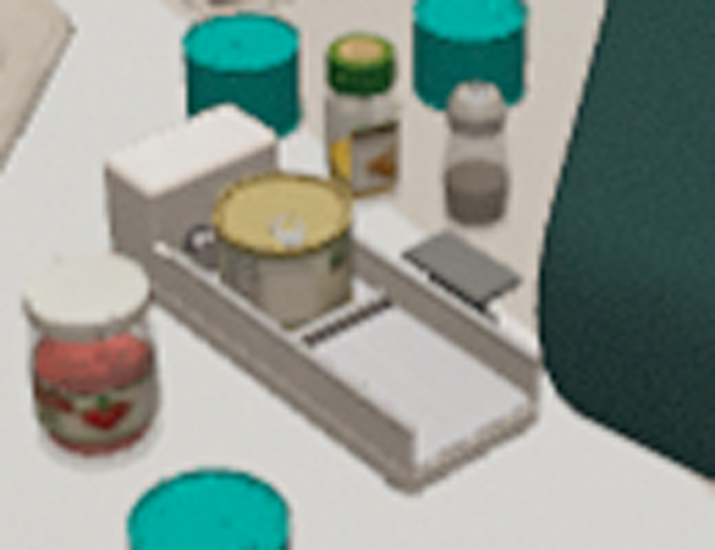

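```bash
cat > h.py <<'E'
from rig import ctrl
import numpy as np,cv2
def ray(n,uv,z):
    c=ctrl.camera_info(n);K=np.array(c["camera_matrix"]);M=np.array(c["world_to_cam"]);R=M[:3,:3]
    o=-R.T@M[:3,3];d=R.T@np.linalg.solve(K,[*uv,1]);return o+d*(z-o[2])/d[2]
E
python3 - <<'E'
from h import *
np.set_printoptions(precision=1,suppress=True)
def blob(n,lo,hi,box):
    im=np.load(f"pics/{n}0.npy");hsv=cv2.cvtColor(im,cv2.COLOR_RGB2HSV);m=np.zeros(im.shape[:2],np.uint8)
    x0,y0,x1,y1=box;m[y0:y1,x0:x1]=cv2.inRange(hsv,lo,hi)[y0:y1,x0:x1]
    c=max(cv2.findContours(m,0,2)[0],key=cv2.contourArea);return c
c=blob("top",(15,60,60),(35,255,255),(238,203,270,235));u,r=cv2.minEnclosingCircle(c);tin=ray("top",u,82)
print("tin top",u,r,tin,"dia",2*r*3.34)
P=lambda q,z:ray("top",[200+(q[0]+.5)/5.5-.5,175+(q[1]+.5)/5.5-.5],z)[:2]
key=np.array([P(q,56) for q in[(383,303),(436,297),(448,396),(397,404)]])
print("key",key.mean(0),[np.linalg.norm(key[i]-key[i-1]) for i in range(4)])
h=np.array([P(q,84) for q in[(200,88),(342,70),(352,145),(212,165)]]);print("housing",h.mean(0),[np.linalg.norm(h[i]-h[i-1]) for i in range(4)])
o=np.array([P(q,51) for q in[(260,508),(402,488)]]);print("out",o.mean(0),np.linalg.norm(o[0]-o[1]))
g=np.array([P(q,32) for q in[(247,326),(370,312)]]);print("gate",g.mean(0))
for nm,a in(("axis h-o",h.mean(0)-o.mean(0)),("tin-o",tin[:2]-o.mean(0)),("h-tin",h.mean(0)-tin[:2])):print(nm,np.linalg.norm(a),np.degrees(np.arctan2(a[1],a[0])))
a=h.mean(0)-o.mean(0);yaw=np.arctan2(a[1],a[0]);R=np.array([[np.cos(yaw),-np.sin(yaw)],[np.sin(yaw),np.cos(yaw)]])
for nm,p,l in(("tin",tin[:2],(36,0)),("key",key.mean(0),(-36,-64)),("h",h.mean(0),(118,0)),("o",o.mean(0),(-117,0)),("g",g.mean(0),(0,0))):print(nm,"origin",p-R@np.array(l))
# scene check
S=lambda q,z:ray("scene",[205+(q[0]+.5)/5.5-.5,190+(q[1]+.5)/5.5-.5],z)[:2]
k=np.array([S(q,56) for q in[(404,254),(437,231),(522,279),(489,304)]]);print("scene key",k.mean(0))
hs=np.array([S(q,84) for q in[(107,168),(230,106),(277,138),(155,207)]]);print("scene h",hs.mean(0))
print("scene tin",S((285,214),82))
for nm,q,z in(("salt",(537,178),90),("spice",(470,82),99),("jam",(85,290),94),("purple",(598,360),58)):print(nm,R.T@(P(q,z)-(h.mean(0)-R@np.array((118,0)))))
E
```

```text
tin top (252.5, 220.0) 11.280613899230957 [591.1  34.   82. ] dia 75.35450084686279
key [531.8 -42.7] [np.float64(63.018874777050165), np.float64(33.04911529494201), np.float64(61.64721021801601), np.float64(31.8493240907049)]
housing [672.6  43.7] [np.float64(48.27526417087898), np.float64(87.87445297751768), np.float64(46.891241207122015), np.float64(86.53102455572572)]
out [440.4   9.1] 88.3693692356211
gate [551.9  25.1]
axis h-o 234.77174667442057 8.479779160019929
tin-o 152.7229640593152 9.369029859385018
h-tin 82.10139685028204 6.825453816842664
tin origin [555.5  28.7]
key origin [557.9  25.9]
h origin [555.9  26.3]
o origin [556.1  26.4]
g origin [551.9  25.1]
scene key [528.6 -36.5]
scene h [664.3  52.6]
scene tin [588.   37.4]
salt [  57.5 -152.2]
spice [ 120.3 -119.9]
jam [ 28.1 128.6]
purple [ -56.1 -175. ]
```

```bash
cat >> h.py <<'E'
O=np.array([555.8,27.5]);YAW=8.3;_t=np.radians(YAW)
R2=np.array([[np.cos(_t),-np.sin(_t)],[np.sin(_t),np.cos(_t)]])
def W(x,y,z): return [*(O+R2@np.array([x,y])),z]
E
python3 - <<'E'
from h import *
rot=[180,0,YAW]
ctrl.move_to(W(-38,-25,200),rot);ctrl.servo_line(W(-38,-25,80),max_speed=100)
print(ctrl.current_clock(),ctrl.current_position(),ctrl.current_tool_rot(),ctrl.current_ft_force())
a=ctrl.get_image("scene")[150:290,205:345];b=ctrl.get_image("top")[165:290,195:335]
cv2.imwrite("pics/s1.png",cv2.resize(a[:,:,::-1],None,fx=4.2,fy=4.2,interpolation=cv2.INTER_CUBIC))
cv2.imwrite("pics/t1.png",cv2.resize(b[:,:,::-1],None,fx=4.2,fy=4.2,interpolation=cv2.INTER_CUBIC))
M=ctrl.camera_info("scene");K=M["camera_matrix"];T=np.array(M["world_to_cam"])
for y in(-25+45.5,-25+59,-25-45.5,-25-59):
  for x in(-22,-54):
    p=K@(T@np.array([*W(x,y,80),1]))[:3];p=p[:2]/p[2];print(y,x,((p-[205,150])*4.2).round())
E
```

```text
3.9083 [522.20742754  -2.7501713   80.52813295] [ 1.79989368e+02 -5.23935618e-02  8.29974679e+00] [-0.56013132 -0.57294867 -1.12923066]
20.5 -22 [248. 375.]
20.5 -54 [278. 397.]
34 -22 [232. 383.]
34 -54 [262. 405.]
-70.5 -22 [350. 327.]
-70.5 -54 [381. 347.]
-84 -22 [365. 320.]
-84 -54 [396. 339.]
```

View pics/s1.png

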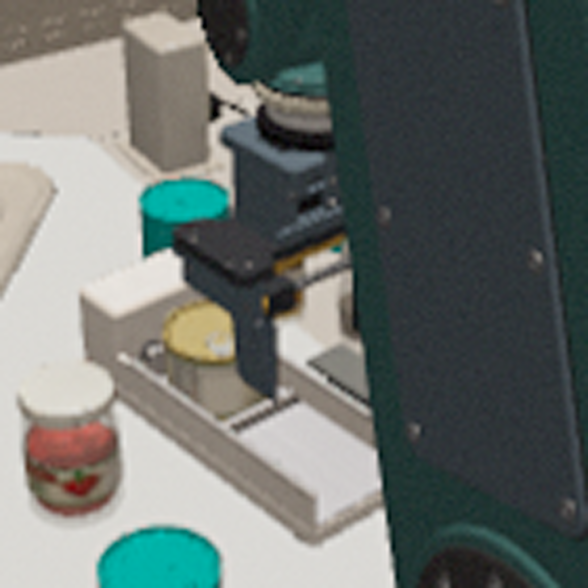

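The fingertip, at about (262,398) in the crop, hangs over the chute ahead of the tin and inside the far wall. It matches the predicted pixels within about 1 px. I'll press down slowly with a force guard.

Run:
```python
from h import *
for z in(60,49,41.5):
    s=ctrl.servo_line(W(-38,-25,z),max_speed=40,stop_force=20)
    print(z,s,ctrl.current_clock(),np.round(ctrl.current_position(),1),np.round(ctrl.current_ft_force(),1))
    if s: break
ctrl.wait(.5);print(np.round(ctrl.current_ft_force(),1),np.round(ctrl.current_wrist_torque(),2))
a=ctrl.get_image("scene")[150:290,205:345]
cv2.imwrite("pics/s2.png",cv2.resize(a[:,:,::-1],None,fx=4.2,fy=4.2,interpolation=cv2.INTER_CUBIC))
```

```text
60 False 4.6583 [521.8  -2.7  59.9] [-0.1 -0.7  0.4]
49 False 5.0833 [521.7  -2.7  48.8] [ 0.9  0.8 -0.3]
41.5 False 5.4167 [521.2  -2.7  41.3] [-2.7  0.9  3.5]
[-5.7  0.4  4.5] [-0.23  0.91  0.18]
```

View pics/s2.png

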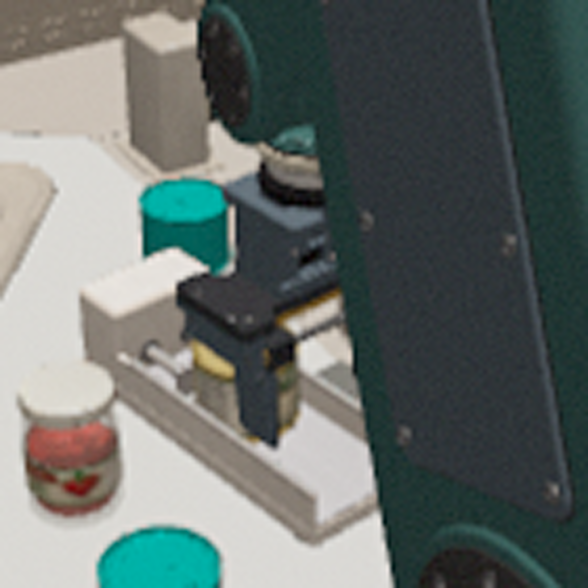

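The key is down about 14.7 mm. The tin has popped out and stands upright against the finger with the pusher behind it, and the sideways load is about 5 N. I'll check it is steady, then hand in.

Run:
```python
from h import *
ctrl.wait(.7);print(np.round(ctrl.current_ft_force(),1),np.round(ctrl.current_position(),1),ctrl.current_clock())
print(ctrl.hand_in())
```

```text
[-5.   0.6  3.5] [521.3  -2.7  41.4] 6.6667
the job is handed in; nothing more can be done
None
```

The job is handed in at about 6.7 s with the key held down about 14.6 mm and the popped tin standing upright in the chute against the other finger (about 5 N); I did not measure the tin's final position, and no verdict came back.

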